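Clamp a digestion vessel with a lever axle

TASK

Clamp the lidded vessel in the bench yoke: with the lever still open, use it as a crank to screw the lever-headed axle down (clockwise seen from above) until its pad is snug on the lid, firm but not forced, then fold the lever right down until it lies flat over the bridge. Do not overtighten, leave the small things standing around the yoke undisturbed, and let go at the end.

Things in the scene. Friction and masses are not known exactly. Their poses are not given: they have to be found in the camera images.
- yoke: Fixed clamp yoke: dark steel base plate 90 (x) x 130 (y) x 12 mm, two round posts at y = -54 and +54 mm, aluminium bridge 34 x 130 mm, its top 128 mm above the bench (bush and nuts to 133 mm). Origin: centre of the base's underside, right below the axle; z up. A steel vessel 50 mm across with a white lid stands loose on a disc in the base under the axle and needs no handling.
- lever_pivot (a point): Point on the upright axle's axis where the lever is hinged, 156 mm above the bench at axle joint 0; sinks 1.5 mm per rad as the axle is screwed in. Turns with the axle: its x axis is level, the direction in which the lever folds over; y is the lever's hinge axis; z is up. The steel head below is 28 mm wide, its cheeks end 6 mm above this point.
- lever_tip (a point): End of the lever, 82 mm from lever_pivot; z points from pivot to tip. The lever is a flat dark steel paddle: from 18 to 82 mm from the pivot it is 26 mm wide (along the hinge axis) and 10 mm thick, centred on the line from pivot to tip. Open, it leans 0.6 rad from upright, so it can be pushed or gripped from above on its 10 mm edges as a crank.
- axle (a joint): Turn of the lever-headed axle, rad, 0 to 6, starts at 0 to 0.5; grows as it is screwed in, clockwise from above. Turns with about 0.06 N m until the pad meets the lid somewhere between 0.6 and 4.1 rad (it must be felt), then the torque climbs about 0.3 N m per rad (a third more or less) while turning. Snug is a turning torque of about 0.34 N m (0.29 to 0.39). Stays where left.
- lever (a joint): Fold of the lever, rad: 0 open (leaning 0.6 rad from upright along lever_pivot's x), 0.95 folded flat over the bridge (closed stop); starts at 0 to 0.08. Pushed down on its upper face; its stiff self-locking cam stays wherever left and moves with about 0.4 N m unloaded, 0.6 N m at the end on a snug axle, when it presses the pad down about 2.4 mm more; the stop is a sharp rise.
- pad: Sprung pad at the axle's lower end, a steel disc 25 mm across; origin on the axis, 10 mm above its lower face. The height of the lid below it differs by up to 5 mm from start to start and is not measured. Folding on a snug axle leaves it pressing on the lid with about 90 N; under 70 N the vessel leaks (axle too loose), over 120 N the lid is strained (overtightened).
- dish: Covered glass dish, 64 mm across, 16 mm high, beside the yoke; origin at its underside. Leave alone.
- small_crucible: White porcelain crucible, 42 mm across, 35 mm high, behind the yoke; origin at its underside. Leave alone.
- weight: Brass-coloured weight with a knob, 26 mm across, 41 mm high, behind the yoke; origin at its underside. Leave alone.

How it is judged:
On the way, in this order (a step that is already met when the one before it is completed fails the run):
1. with the lever still open (joint below 0.25 rad), the axle is screwed down until the pad presses on the lid with at least 15 N (contact force between pad and anything else above 15 N and value of joint lever below 0.25 rad), for 0.2 s.
2. the lever is folded over to its flat closed position (value of joint lever above 0.88 rad), for 0.2 s.
At the end, for the whole second after the job is handed in: The lever is folded flat (joint above 0.88 rad) and stays so, the axle is at rest, and the pad presses on the lid with 70 to 120 N (value of joint lever above 0.88 rad and contact force between pad and anything else between 70 and 120 N and velocity of joint axle between -0.05 and 0.05 rad/s); the robot touches nothing.
It fails at once if the pad presses on the lid with more than 135 N (overtightened) (contact force between pad and anything else above 135 N).
It fails at once if the dish, the crucible or the weight beside the yoke is moved by more than 20 mm (distance of any of dish, small_crucible, weight from where it was at the start of the episode above 0.02 m).
It also fails if it takes over 64 s, if anything falls off the work surface, if the arm or the gripper's body presses on something with over 40 N, if the wrist force passes 120 N, or if a joint passes its speed limit or range.

ROBOT

A 7-joint arm with a two-finger parallel gripper is mounted at the origin on a cart in front of the work surface, level with it; the furniture and walls round the work are solid. World frame = base frame: x ahead of the robot, y to its left, z up, the work surface at z = 0. Lengths are in m, angles in rad, forces in N, time in s.
With the tool pointing down it reaches from about 0.4 to 0.85 m from the base axis. Payload 10.4 kg.
Tool frame: the origin (TCP) lies at the very end of the fingers, on their centre line; the grasp point (between the pads) lies 19 mm behind it; x points along the fingers, z is the direction in which the jaws open and shut, and the axes are right-handed (so a half turn about x gives the same grasp; the last joint's range is limited). The gripper opens to 85 mm and grips with 20 to 120 N. Pads are 22 mm wide; open, the fingers measure 114 mm over their backs; the gripper's body (76 mm by 85 mm) begins 54 mm behind the grasp point. The pads swing forward as they close: fully open they stand 13 mm farther back than shut.
Start: joints at [1.317, 0.332, -0.065, 1.46, 0.022, 1.35, -0.088], TCP at [0.143, -0.608, 0.231] pointing down, gripper open.
Joint ranges: [-2.6, 2.6], [-0.5, 2.12], [-1.47, 1.34], [0.16, 2.42], [-1.27, 4.41], [0.06, 2.06], [-2.6, 2.6]. Speed limits (rad/s): [2.22, 2.22, 2.79, 2.79, 3.14, 3.14, 3.14].

INTERFACE

Orientations are given as a unit quaternion [x, y, z, w].
In Python, from workcell import telemetry, viewer, manip, spot_in, mark_of gives the robot as it stands. The module is installed in compiled form; this text tells all that it offers.
- The arm moves only by the shell command python3 -m crank 'ROWS' [FORCE]. ROWS is JSON, a list of rows, each a list of 3 entries, a list of its own where there are three numbers: the closure, from 0 (fully open) to 1 (shut), then the shift along the world's x, y, z in cm, then the turn, a rotation vector about the world's x, y, z in rad. A call has 1 to 12 rows; each row shifts and turns the commanded pose from where the row before left it; what a row does not reach is not made up. A row lasts 1/12 s, in which the tool goes at most 41.7 mm and 7.16 degrees, less where a joint would pass 70% of its speed; a pose out of reach is approached as far as the arm can. A call with a gripper value outside its range is refused whole. The fingers move at their own pace and stop on an object; FORCE is the grip in N (left out, the last holds). Time passes only in rows, so rows that do not move let the fingers close. It gives the time, the measured TCP pose, the force and the opening at its end, in the units of the state.
- telemetry.get_obs(): the state, without advancing time (a new reading comes with each control period).
- viewer.camera(name): name is "side" or "top"; returns a dict with "frame" (400x640x3 uint8, red, green, blue), "intrinsics" (3x3 intrinsics, pixels), "cam_to_world" (4x4, takes a point from camera to world coordinates). Camera axes: x right, y up, looking along -z (the intrinsics and any distortion apply to the point x, -y, -z); pixel columns grow to the right and rows downward; lengths in m; the calibration is good to about 2 mm. A picture is of the moment at which its call begins. There is no depth.
- manip.hand_in(): hands the job in, once; it reports no verdict.
Trained networks look in a picture, given as the dict that the camera call returned (one of the last four; its "shot" number tells which), for a name from the list of things; names that differ only in an ending like _2 or _b are one class to them, and where a whole thing is asked for, a point or a joint stands for the part that bears it (a point fixed in the world has none). Each returns a list of dicts, best first, with "conf" (0 to 1); they miss things now and then, are a little off and sometimes report something else, mostly with a low value. They report only what shows in the picture. A call takes as long as a camera call.
- spot_in(thing, picture): "location" ([x, y, z] in m, in the coordinates of the camera as it stood for that picture, good to about 4 mm: the middle of the surface that is visible of it).
- mark_of(thing, picture): "location" ([x, y, z] in m, in the coordinates of the camera as it stood for that picture, good to about 4 mm: a listed point, or the origin of a listed thing).
The state is a dict: "clock": time; "joint_pos": joint angles; "joint_velocities": joint speeds; "tau": joint torques, N m; "position": TCP position; "ee_rot": TCP orientation; "ft_force": force on the tool from outside, world axes, zero at the start; "torque": the same for the moment, N m; "grip_width": opening from 0.0 (shut) to 1.0 (fully open).
Only numpy, scipy, OpenCV 4.12 (cv2) and the standard library are available. Lean on these libraries where they do the work, as an engineer would, in place of code of your own. Each camera call takes 0.05 s, during which the arm holds its last target. There are 200 camera calls.

## Working session

There is one attempt and no reset: what is moved stays moved. The work goes in short steps, Python scripts to look and compute and a shell command to move; the robot and the scene stay as the last step left them, time stands still between calls to the robot, and variables do not carry over. Pictures are saved under pics/ and viewed, about 8 in all and at most 12, crops included, and the job is handed in when it is done.

```bash
mkdir -p pics; cat > h.py <<'E'
import numpy as np, cv2
from workcell import telemetry, viewer, manip, spot_in, mark_of
from scipy.spatial.transform import Rotation as R
def look(name,things,save=None):
    p=viewer.camera(name); T=np.array(p["cam_to_world"])
    if save: cv2.imwrite(f"pics/{save}.png",p["frame"][:,:,::-1])
    for t in things:
        for r in mark_of(t,p)[:2]:
            l=np.array(r["location"]); print(name,t,round(r["conf"],2),(T@[*l,1])[:3].round(4), {k:np.round(v,3) for k,v in r.items() if k not in("conf","location")})
    return p
def st():
    o=telemetry.get_obs(); 
    for k,v in o.items(): print(k,np.round(v,4))
E
python3 - <<'E'
from h import *
st()
for n in("side","top"): p=look(n,["yoke","lever_pivot","lever_tip","dish","small_crucible","weight","pad"],n+"0")
print(p["intrinsics"],np.round(p["cam_to_world"],3))
o=telemetry.get_obs(); print(R.from_quat(o["ee_rot"]).as_matrix().round(3))
E
```

```text
clock 0.0
joint_pos [ 1.3174  0.3329 -0.0647  1.4609  0.0216  1.3499 -0.0885]
joint_velocities [-0.0006 -0.0005  0.0001 -0.0006 -0.0014  0.001   0.0001]
tau [-3.00000e-04 -6.25446e+01  4.87000e-02 -3.91603e+01  1.62000e-02
  1.00000e-02  0.00000e+00]
position [ 0.1429 -0.6081  0.2305]
ee_rot [ 0.4394  0.5547 -0.4388  0.5538]
ft_force [ 0.8352 -0.6366  0.2532]
torque [ 0.0074 -0.0144  0.0174]
grip_width 1.0018
side lever_pivot 0.75 [0.5067 0.196  0.1522] {}
side lever_tip 0.64 [0.5566 0.187  0.2218] {}
side dish 0.59 [0.5147 0.3211 0.0009] {}
top yoke 0.67 [ 5.105e-01  1.930e-01 -4.000e-04] {}
top lever_pivot 0.73 [0.5066 0.1965 0.1556] {}
top lever_pivot 0.48 [ 0.6117  0.1647 -0.0016] {}
top lever_tip 0.59 [0.5543 0.1928 0.2249] {}
top dish 0.77 [0.5214 0.3177 0.0015] {}
top dish 0.58 [0.6116 0.1661 0.0025] {}
top small_crucible 0.56 [ 6.030e-01  2.409e-01 -1.000e-04] {}
top weight 0.48 [0.6137 0.1626 0.0015] {}
[[460.51883395   0.         316.42844571]
 [  0.         460.51883395 200.33768399]
 [  0.           0.           1.        ]] [[-0.004  0.979 -0.202  0.328]
 [-1.    -0.003  0.005  0.345]
 [ 0.004  0.202  0.979  1.082]
 [ 0.     0.     0.     1.   ]]
[[ 0.     0.973  0.229]
 [-0.     0.229 -0.973]
 [-1.     0.     0.   ]]
```

View pics/side0.png

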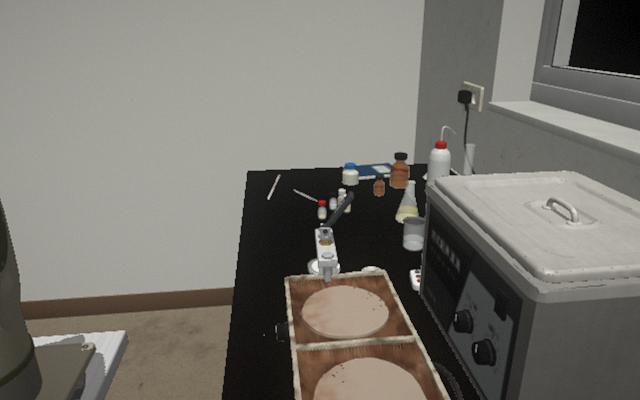

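View pics/top0.png

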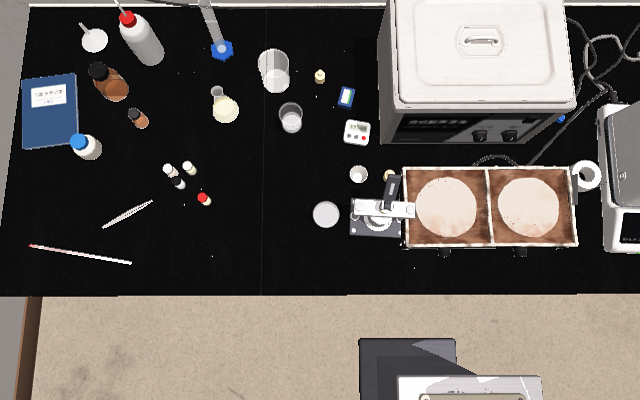

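The side view is distant: the yoke is at about (327,250) and the lever leans away from the camera towards (345,205). The top view shows the bridge at (385,208), the lever up to (392,180), dish (326,214), crucible (358,174), weight (388,174). These agree with the networks: pivot ≈ (0.507, 0.196), lever pointing roughly +x. I'll approach high.

```bash
python3 -m crank '[[0,[0,0,4],[0,0,0.115]],[0,[0,0,4],[0,0,0.115]],[0,[0,0,4],[0,0,0.115]],[0,[0,0,4],[0,0,0.115]],[0,[2.6,2,0],[0,0,0.115]],[0,[2.6,2,0],[0,0,0.115]],[0,[2.6,2,0],[0,0,0.115]],[0,[2.6,2,0],[0,0,0.115]],[0,[2.6,2,0],[0,0,0.115]],[0,[2.6,2,0],[0,0,0.115]],[0,[2.6,2,0],[0,0,0.115]],[0,[2.6,2,0],[0,0,0.115]]]' 40
python3 -m crank '[[0,[2.5,3.3,0],[0,0,0.115]],[0,[2.5,3.3,0],[0,0,0.115]],[0,[2.5,3.3,0],[0,0,0.115]],[0,[2.5,3.3,0],[0,0,0.115]],[0,[2.5,3.3,0],[0,0,0.115]],[0,[2.5,3.3,0],[0,0,0.115]],[0,[0.8,4,0],[0,0,0.115]],[0,[0.8,4,0],[0,0,0.115]],[0,[0.8,4,0],[0,0,0.115]],[0,[0.8,4,0],[0,0,0.115]],[0,[0.8,4,0],[0,0,0.115]],[0,[0,0,0],[0,0,0.115]]]'
python3 - <<'E'
from h import *
st(); print(R.from_quat(telemetry.get_obs()["ee_rot"]).as_matrix().round(3))
for i in range(4):
  for n in("side","top"): look(n,["lever_pivot","lever_tip"])
E
```

```text
clock: 1.8
position: [0.352, -0.4473, 0.3916]
ee_rot: [-0.016, 0.707, 0.016, 0.707]
ft_force: [1.1, -0.4, -0.0]
grip_width: 0.997
clock: 2.8
position: [0.5413, -0.0407, 0.3921]
ee_rot: [-0.465, 0.531, 0.466, 0.533]
ft_force: [-0.7, 1.1, 1.1]
grip_width: 0.997
clock 2.8
joint_pos [ 0.6781  0.1902 -0.8052  1.3563  0.1347  1.65    1.3303]
joint_velocities [ 0.1765  0.0224 -0.0557 -0.0117  0.0533  0.015   1.4691]
tau [  1.7806 -39.2543  -0.6348 -39.2131   0.9938  -0.0732  -4.6653]
position [ 0.5413 -0.0407  0.3921]
ee_rot [-0.4652  0.5312  0.4659  0.5333]
ft_force [-0.6972  1.0804  1.0989]
torque [ 0.0501 -0.0112  0.0146]
grip_width 0.9974
[[ 0.002 -0.991  0.133]
 [ 0.003  0.133  0.991]
 [-1.    -0.001  0.003]]
side lever_pivot 0.56 [0.5068 0.1976 0.1553] {}
side lever_tip 0.64 [0.557  0.1875 0.224 ] {}
top lever_tip 0.75 [0.5504 0.1907 0.2231] {}
side lever_pivot 0.6 [0.5075 0.1982 0.1542] {}
side lever_tip 0.71 [0.5578 0.1851 0.2219] {}
top lever_pivot 0.59 [0.5105 0.197  0.1579] {}
top lever_tip 0.6 [0.5549 0.1906 0.2248] {}
side lever_pivot 0.88 [0.5068 0.1974 0.155 ] {}
side lever_tip 0.75 [0.5599 0.1887 0.2226] {}
top lever_pivot 0.61 [0.5091 0.1934 0.1535] {}
top lever_tip 0.82 [0.5545 0.1925 0.2259] {}
side lever_pivot 0.69 [0.5058 0.1962 0.1544] {}
side lever_tip 0.85 [0.5588 0.1881 0.2212] {}
top lever_pivot 0.89 [0.5087 0.1977 0.1552] {}
top lever_tip 0.74 [0.5528 0.1896 0.2246] {}
```

```bash
python3 -m crank '[[0.4,[0,3.8,0],[0,0,-0.02]],[0.4,[0,3.8,0],[0,0,0]],[0.4,[0,3.8,0],[0,0,0]],[0.4,[0,3.8,0],[0,0,0]],[0.4,[0,3.8,-2],[0,0,0]],[0.4,[0,3.8,-2],[0,0,0]],[0.4,[0,0,-3],[0,0,0]],[0.4,[0,0,-3],[0,0,0]],[0.4,[0,0,0],[0,0,0]]]'
python3 - <<'E'
from h import *
st(); print(R.from_quat(telemetry.get_obs()["ee_rot"]).as_matrix().round(3))
p=look("top",["lever_pivot","lever_tip"]);q=look("side",["lever_pivot","lever_tip"])
a=cv2.resize(p["frame"][120:270,300:480],None,fx=2.2,fy=2.6);b=cv2.resize(q["frame"][130:280,240:420],None,fx=2.2,fy=2.6)
cv2.imwrite("pics/c1.png",np.hstack([a,b])[:,:,::-1])
E
```

```text
clock: 4.75
position: [0.5389, 0.1747, 0.2872]
ee_rot: [-0.455, 0.543, 0.457, 0.538]
ft_force: [-0.1, -0.8, -0.1]
grip_width: 0.6
clock 4.75
joint_pos [ 0.3465  0.3016 -0.9093  1.4888  0.2358  1.4743  0.8363]
joint_velocities [ 0.0212 -0.0269  0.0029 -0.1163 -0.011   0.1077  0.0145]
tau [ -2.9323 -51.9514 -11.8748 -40.6755  -0.1185  -1.4817  -0.1811]
position [0.5389 0.1747 0.2872]
ee_rot [-0.4549  0.543   0.457   0.538 ]
ft_force [-0.0875 -0.8154 -0.0789]
torque [-0.0276 -0.0117 -0.0296]
grip_width 0.6002
[[-0.007 -0.986  0.169]
 [-0.002  0.169  0.986]
 [-1.     0.007 -0.003]]
top lever_pivot 0.82 [0.507  0.194  0.1535] {}
top lever_tip 0.87 [0.5528 0.1913 0.2248] {}
side lever_pivot 0.74 [0.5061 0.1958 0.1534] {}
side lever_pivot 0.54 [0.5585 0.188  0.2234] {}
side lever_tip 0.63 [0.5568 0.1889 0.2231] {}
```

View pics/c1.png

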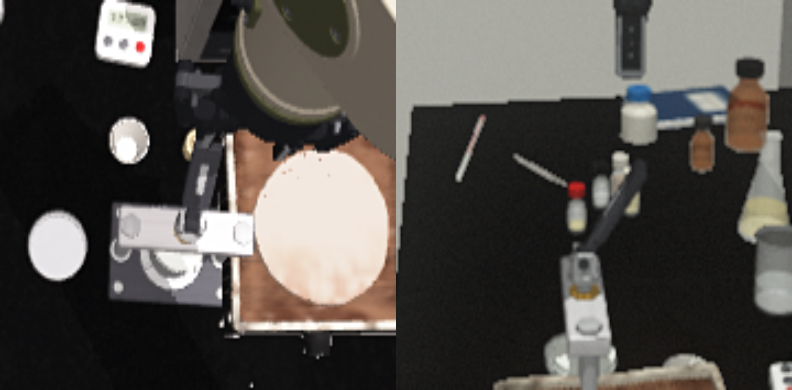

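The view shows the gripper above and slightly to the −y side, and the lever at about (200,170) in the left half pointing +x. Next I shift and descend around it.

```bash
python3 -m crank '[[0.45,[0.4,1.5,-1],[0,0,0]],[0.45,[0,0,-2],[0,0,0]],[0.45,[0,0,-2],[0,0,0]],[0.45,[0,0,-2],[0,0,0]],[0.45,[0,0,-2],[0,0,0]],[0.6,[0,0,0],[0,0,0]],[0.6,[0,0,0],[0,0,0]],[0.6,[0,0,0],[0,0,0]]]'
python3 - <<'E'
from h import *
st()
p=look("top",["lever_pivot","lever_tip"]);q=look("side",["lever_pivot","lever_tip"])
a=cv2.resize(p["frame"][120:270,300:480],None,fx=2.2,fy=2.6);b=cv2.resize(q["frame"][130:280,240:420],None,fx=2.2,fy=2.6)
cv2.imwrite("pics/c2.png",np.hstack([a,b])[:,:,::-1])
E
```

```text
clock: 5.72
position: [0.5458, 0.1906, 0.2044]
ee_rot: [-0.456, 0.54, 0.455, 0.542]
ft_force: [0.2, -0.9, 0.2]
grip_width: 0.401
clock 5.7167
joint_pos [ 0.3047  0.3732 -0.8936  1.5922  0.2982  1.3177  0.7696]
joint_velocities [-0.0009 -0.0052 -0.0029 -0.0027  0.001  -0.0046 -0.0017]
tau [ 1.50300e-01 -4.98456e+01 -1.03507e+01 -3.62063e+01  4.45000e-02
  3.40000e-03 -6.50000e-03]
position [0.5458 0.1906 0.2044]
ee_rot [-0.4557  0.5402  0.4552  0.5416]
ft_force [ 0.1902 -0.8655  0.2183]
torque [0.0198 0.0279 0.0008]
grip_width 0.4015
top lever_pivot 0.58 [0.5087 0.1965 0.1526] {}
top lever_tip 0.56 [0.5553 0.1917 0.2238] {}
side lever_pivot 0.67 [0.5051 0.1947 0.1536] {}
```

View pics/c2.png

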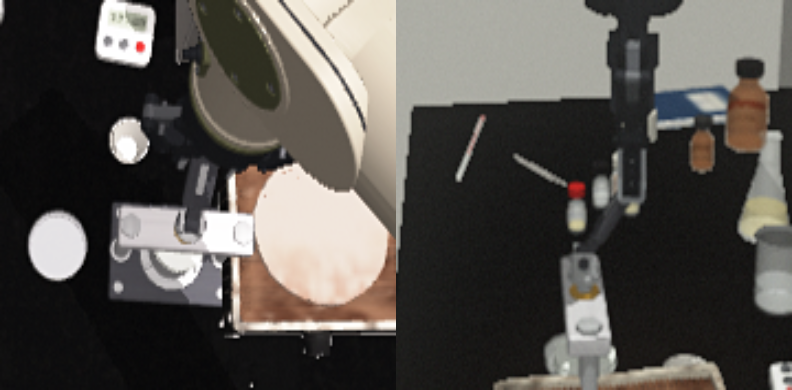

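Fingers straddle the upper lever correctly (side view, (630,175)). Now crank: a helper gives per-row increments and the axle torque estimate.

```bash
cat >> h.py <<'E'
C=np.array([0.507,0.196])
def tq(n=1):
    out=[]
    for i in range(n):
        if i: viewer.camera("top")
        o=telemetry.get_obs(); p=np.array(o["position"]); F=np.array(o["ft_force"]); M=np.array(o["torque"])
        r=p[:2]-C; out.append([-(r[0]*F[1]-r[1]*F[0]),-M[2],*F])
    m=R.from_quat(o["ee_rot"]).as_matrix(); ph=np.arctan2(m[1,2],m[0,2])-np.pi/2
    print("clock",round(o["clock"],2),"pos",p.round(4),"phi_tool",round(ph,3),"phi_pos",round(np.arctan2(r[1],r[0]),3),"rad",round(np.hypot(*r),4),"tilt",m[:,0].round(3),"J",np.round(o["joint_pos"],2),"w",round(o["grip_width"],3))
    print("rxF, Mz, F(on tool):",np.round(out,3)); return p,ph
def circ(n,d,Rr=0.038):
    p,ph=tq(); c=p[:2]
    a=np.arctan2(*(p[:2]-C)[::-1])
    for i in range(1,n+1):
        t=C+Rr*np.array([np.cos(a-i*d),np.sin(a-i*d)]); dl=np.round((t-c)*100,2); c=c+dl/100; print(dl.tolist(),end=" ")
    print()
E
python3 -c "
from h import *
circ(6,.1)"
```

```text
clock 6.02 pos [0.5453 0.1904 0.2032] phi_tool -0.171 phi_pos -0.146 rad 0.0387 tilt [ 0.001  0.    -1.   ] J [ 0.3   0.37 -0.89  1.59  0.3   1.32  0.77] w 0.399
rxF, Mz, F(on tool): [[ 0.024  0.064  0.961 -0.76  -0.742]]
[-0.14, -0.36] [-0.11, -0.37] [-0.15, -0.35] [-0.18, -0.33] [-0.21, -0.32] [-0.25, -0.29]
```

```bash
python3 -m crank '[[0.6,[-0.14,-0.36,-0.1],[0,0,-0.1]],[0.6,[-0.11,-0.37,-0.1],[0,0,-0.1]],[0.6,[-0.15,-0.35,-0.1],[0,0,-0.1]],[0.6,[-0.18,-0.33,-0.1],[0,0,-0.1]],[0.6,[-0.21,-0.32,-0.1],[0,0,-0.1]],[0.6,[-0.25,-0.29,0],[0,0,-0.1]]]'
python3 -c "
from h import *
tq(3);look('top',['lever_pivot','lever_tip']);look('side',['lever_pivot','lever_tip']);circ(6,.1)"
```

```text
clock: 6.52
position: [0.5347, 0.1701, 0.1978]
ee_rot: [-0.274, 0.652, 0.274, 0.652]
ft_force: [0.2, 0.6, -0.2]
grip_width: 0.398
clock 6.62 pos [0.5346 0.1698 0.1979] phi_tool -0.773 phi_pos -0.76 rad 0.038 tilt [ 0.001 -0.    -1.   ] J [ 0.28  0.31 -0.8   1.65  0.23  1.28  0.24] w 0.399
rxF, Mz, F(on tool): [[-0.022 -0.012  0.211  0.613 -0.222]
 [-0.012 -0.028  0.112  0.328  0.215]
 [ 0.013  0.     0.061 -0.54   0.004]]
top lever_pivot 0.8 [0.5064 0.196  0.1554] {}
top lever_tip 0.73 [0.5101 0.1928 0.0006] {}
top lever_tip 0.65 [0.5177 0.3169 0.0019] {}
side lever_pivot 0.8 [0.5046 0.1971 0.1545] {}
side lever_tip 0.5 [0.5457 0.1625 0.2184] {}
clock 6.92 pos [0.5346 0.1703 0.1975] phi_tool -0.769 phi_pos -0.749 rad 0.0378 tilt [-0.  0. -1.] J [ 0.28  0.31 -0.8   1.65  0.23  1.28  0.24] w 0.4
rxF, Mz, F(on tool): [[-0.012  0.01   0.399  0.057 -0.291]]
[-0.25, -0.28] [-0.3, -0.24] [-0.32, -0.2] [-0.34, -0.18] [-0.35, -0.13] [-0.37, -0.11]
```

```bash
python3 -m crank '[[0.6,[-0.25,-0.28,0],[0,0,-0.1]],[0.6,[-0.3,-0.24,-0.02],[0,0,-0.1]],[0.6,[-0.32,-0.2,-0.02],[0,0,-0.1]],[0.6,[-0.34,-0.18,-0.02],[0,0,-0.1]]]'
python3 -c "
from h import *
tq(3);circ(6,.1)"
```

```text
clock: 7.25
position: [0.5225, 0.1613, 0.1969]
ee_rot: [-0.139, 0.693, 0.139, 0.693]
ft_force: [1.3, 1.7, 0.1]
grip_width: 0.402
clock 7.35 pos [0.5223 0.1611 0.197 ] phi_tool -1.172 phi_pos -1.158 rad 0.0381 tilt [ 0. -0. -1.] J [ 0.26  0.26 -0.74  1.69  0.18  1.27 -0.12] w 0.4
rxF, Mz, F(on tool): [[-0.073 -0.047  1.342  1.683  0.056]
 [ 0.009 -0.03  -0.302  0.077 -0.051]
 [-0.008 -0.01  -0.084  0.722  0.106]]
clock 7.35 pos [0.5223 0.1611 0.197 ] phi_tool -1.172 phi_pos -1.158 rad 0.0381 tilt [ 0. -0. -1.] J [ 0.26  0.26 -0.74  1.69  0.18  1.27 -0.12] w 0.4
rxF, Mz, F(on tool): [[-0.008 -0.01  -0.084  0.722  0.106]]
[-0.36, -0.13] [-0.37, -0.09] [-0.37, -0.07] [-0.38, -0.02] [-0.38, 0.01] [-0.38, 0.06]
```

```bash
python3 -m crank '[[0.6,[-0.36,-0.13,-0.02],[0,0,-0.1]],[0.6,[-0.37,-0.09,-0.02],[0,0,-0.1]]]'
python3 -c "
from h import *
tq(1)"
python3 -m crank '[[0.6,[-0.37,-0.07,-0.02],[0,0,-0.1]],[0.6,[-0.38,-0.02,-0.02],[0,0,-0.1]]]'
python3 -c "
from h import *
tq(2);circ(8,.1)"
```

```text
clock: 7.52
position: [0.5155, 0.1591, 0.1966]
ee_rot: [-0.071, 0.703, 0.071, 0.704]
ft_force: [1.0, -0.6, 0.1]
grip_width: 0.4
clock 7.52 pos [0.5155 0.1591 0.1966] phi_tool -1.37 phi_pos -1.345 rad 0.0379 tilt [ 0.  0. -1.] J [ 0.25  0.24 -0.72  1.71  0.17  1.26 -0.31] w 0.4
rxF, Mz, F(on tool): [[-0.032  0.009  0.998 -0.563  0.147]]
clock: 7.68
position: [0.5079, 0.1582, 0.1962]
ee_rot: [0.0, 0.707, 0.0, 0.707]
ft_force: [0.7, 0.6, 0.2]
grip_width: 0.4
clock 7.73 pos [0.5073 0.1583 0.1962] phi_tool -1.578 phi_pos -1.562 rad 0.0377 tilt [ 0.  0. -1.] J [ 0.23  0.22 -0.7   1.73  0.15  1.25 -0.51] w 0.398
rxF, Mz, F(on tool): [[-0.028 -0.027  0.716  0.601  0.199]
 [-0.022  0.042  0.574  0.586  0.456]]
clock 7.73 pos [0.5073 0.1583 0.1962] phi_tool -1.578 phi_pos -1.562 rad 0.0377 tilt [ 0.  0. -1.] J [ 0.23  0.22 -0.7   1.73  0.15  1.25 -0.51] w 0.398
rxF, Mz, F(on tool): [[-0.022  0.042  0.574  0.586  0.456]]
[-0.38, -0.01] [-0.38, 0.05] [-0.36, 0.09] [-0.36, 0.13] [-0.35, 0.16] [-0.32, 0.2] [-0.31, 0.22] [-0.28, 0.26]
```

```bash
python3 -m crank '[[0.6,[-0.38,-0.01,-0.02],[0,0,-0.1]],[0.6,[-0.38,0.05,-0.02],[0,0,-0.1]],[0.6,[-0.36,0.09,-0.02],[0,0,-0.1]]]'
python3 -c "
from h import *
tq(1)"
python3 -m crank '[[0.6,[-0.36,0.13,-0.02],[0,0,-0.1]],[0.6,[-0.35,0.16,-0.02],[0,0,-0.1]],[0.6,[-0.32,0.2,-0.02],[0,0,-0.1]]]'
python3 -c "
from h import *
tq(1);circ(8,.1);look('side',['lever_pivot','lever_tip']);look('top',['lever_pivot','lever_tip'])"
```

```text
clock: 7.98
position: [0.4968, 0.1594, 0.1956]
ee_rot: [0.105, 0.699, -0.105, 0.699]
ft_force: [1.4, -0.3, 0.4]
grip_width: 0.402
clock 7.98 pos [0.4968 0.1594 0.1956] phi_tool -1.869 phi_pos -1.844 rad 0.038 tilt [ 0.  0. -1.] J [ 0.21  0.19 -0.67  1.75  0.12  1.24 -0.79] w 0.402
rxF, Mz, F(on tool): [[-0.055 -0.04   1.44  -0.255  0.387]]
clock: 8.23
position: [0.4865, 0.1643, 0.195]
ee_rot: [0.208, 0.675, -0.208, 0.676]
ft_force: [1.9, -1.1, 1.0]
grip_width: 0.403
clock 8.23 pos [0.4865 0.1643 0.195 ] phi_tool -2.169 phi_pos -2.146 rad 0.0377 tilt [ 0.001 -0.    -1.   ] J [ 0.18  0.16 -0.65  1.77  0.11  1.24 -1.09] w 0.403
rxF, Mz, F(on tool): [[-0.082 -0.026  1.853 -1.124  0.981]]
clock 8.23 pos [0.4865 0.1643 0.195 ] phi_tool -2.169 phi_pos -2.146 rad 0.0377 tilt [ 0.001 -0.    -1.   ] J [ 0.18  0.16 -0.65  1.77  0.11  1.24 -1.09] w 0.403
rxF, Mz, F(on tool): [[-0.082 -0.026  1.853 -1.124  0.981]]
[-0.32, 0.2] [-0.29, 0.25] [-0.26, 0.28] [-0.22, 0.3] [-0.2, 0.33] [-0.17, 0.34] [-0.12, 0.36] [-0.1, 0.37] 
side lever_pivot 0.91 [0.5072 0.198  0.1488] {}
side lever_tip 0.64 [0.4903 0.1572 0.219 ] {}
top lever_pivot 0.84 [0.5103 0.1965 0.1523] {}
```

```bash
python3 -m crank '[[0.6,[-0.32,0.2,-0.02],[0,0,-0.1]],[0.6,[-0.29,0.25,-0.02],[0,0,-0.1]],[0.6,[-0.26,0.28,-0.02],[0,0,-0.1]]]'
python3 -c "
from h import *
tq(1)"
python3 -m crank '[[0.6,[-0.22,0.3,-0.02],[0,0,-0.1]],[0.6,[-0.2,0.33,-0.02],[0,0,-0.1]],[0.6,[-0.17,0.34,-0.02],[0,0,-0.1]]]'
python3 -c "
from h import *
tq(1);circ(8,.1)"
```

```text
clock: 8.78
position: [0.4781, 0.1712, 0.1944]
ee_rot: [0.308, 0.636, -0.308, 0.637]
ft_force: [2.3, -1.4, 0.5]
grip_width: 0.404
clock 8.78 pos [0.4781 0.1712 0.1944] phi_tool -2.473 phi_pos -2.433 rad 0.0381 tilt [ 0.001 -0.    -1.   ] J [ 0.15  0.15 -0.63  1.79  0.09  1.23 -1.41] w 0.404
rxF, Mz, F(on tool): [[-0.099 -0.008  2.338 -1.427  0.538]]
clock: 9.03
position: [0.4725, 0.1806, 0.1939]
ee_rot: [0.4, 0.583, -0.4, 0.584]
ft_force: [4.4, -2.3, 0.2]
grip_width: 0.398
clock 9.03 pos [0.4725 0.1806 0.1939] phi_tool -2.773 phi_pos -2.723 rad 0.0378 tilt [ 0.001 -0.    -1.   ] J [ 0.12  0.14 -0.62  1.8   0.09  1.23 -1.73] w 0.398
rxF, Mz, F(on tool): [[-0.147 -0.036  4.391 -2.312  0.215]]
clock 9.03 pos [0.4725 0.1806 0.1939] phi_tool -2.773 phi_pos -2.723 rad 0.0378 tilt [ 0.001 -0.    -1.   ] J [ 0.12  0.14 -0.62  1.8   0.09  1.23 -1.73] w 0.398
rxF, Mz, F(on tool): [[-0.147 -0.036  4.391 -2.312  0.215]]
[-0.15, 0.35] [-0.11, 0.36] [-0.06, 0.38] [-0.03, 0.38] [0.02, 0.38] [0.05, 0.37] [0.08, 0.37] [0.13, 0.36]
```

```bash
python3 -m crank '[[0.6,[-0.1,0.36,-0.02],[0,0,-0.09]],[0.6,[-0.06,0.36,-0.02],[0,0,-0.09]]]'
python3 -c "
from h import *
tq(1)"
python3 -m crank '[[0.6,[-0.02,0.2,-0.01],[0,0,-0.05]],[0.6,[0,0.2,-0.01],[0,0,-0.05]]]'
python3 -c "
from h import *
tq(1);circ(6,.05,.037);look('side',['lever_pivot','lever_tip']);look('top',['lever_pivot','lever_tip'])"
```

```text
clock: 9.2
position: [0.4707, 0.1872, 0.1936]
ee_rot: [0.451, 0.544, -0.451, 0.545]
ft_force: [0.1, -5.1, 4.1]
grip_width: 0.399
clock 9.2 pos [0.4707 0.1872 0.1936] phi_tool -2.953 phi_pos -2.904 rad 0.0373 tilt [ 0.001 -0.002 -1.   ] J [ 0.1   0.14 -0.61  1.79  0.09  1.23 -1.92] w 0.399
rxF, Mz, F(on tool): [[-0.186 -0.027  0.085 -5.106  4.067]]
clock: 9.37
position: [0.4702, 0.1909, 0.1933]
ee_rot: [0.476, 0.521, -0.478, 0.522]
ft_force: [-1.1, -6.5, 4.9]
grip_width: 0.4
clock 9.37 pos [0.4702 0.1909 0.1933] phi_tool -3.052 phi_pos -3.003 rad 0.0372 tilt [-0.    -0.002 -1.   ] J [ 0.08  0.15 -0.61  1.79  0.09  1.23 -2.03] w 0.4
rxF, Mz, F(on tool): [[-0.233 -0.066 -1.142 -6.482  4.891]]
clock 9.37 pos [0.4702 0.1909 0.1933] phi_tool -3.052 phi_pos -3.003 rad 0.0372 tilt [-0.    -0.002 -1.   ] J [ 0.08  0.15 -0.61  1.79  0.09  1.23 -2.03] w 0.4
rxF, Mz, F(on tool): [[-0.233 -0.066 -1.142 -6.482  4.891]]
[-0.0, 0.19] [-0.02, 0.18] [0.0, 0.19] [0.01, 0.18] [0.01, 0.18] [0.03, 0.19] 
side lever_pivot 0.69 [0.5064 0.1948 0.1485] {}
top lever_pivot 0.53 [0.5084 0.1954 0.1501] {}
top lever_tip 0.65 [0.5101 0.1931 0.149 ] {}
```

```bash
T='python3 -c "from h import *;tq(1)"'
python3 -m crank '[[0.6,[0,0.11,0.03],[0,0,-0.03]]]' >/dev/null; eval $T
python3 -m crank '[[0.6,[0,0.11,0.03],[0,0,-0.03]]]'>/dev/null; eval $T
python3 -m crank '[[0.6,[0,0.11,0.03],[0,0,-0.03]]]'>/dev/null; eval $T
python3 -m crank '[[0.6,[0,0.11,0],[0,0,-0.03]]]'>/dev/null; eval $T
```

```text
clock 9.75 pos [0.47   0.1925 0.1933] phi_tool -3.08 phi_pos -3.048 rad 0.0372 tilt [-0.    -0.001 -1.   ] J [ 0.08  0.15 -0.6   1.79  0.09  1.23 -2.06] w 0.4
rxF, Mz, F(on tool): [[-0.219 -0.076  0.057 -5.913 -0.373]]
clock 9.83 pos [0.4699 0.1936 0.1934] phi_tool -3.112 phi_pos -3.076 rad 0.0371 tilt [-0.    -0.001 -1.   ] J [ 0.08  0.15 -0.6   1.79  0.09  1.23 -2.09] w 0.399
rxF, Mz, F(on tool): [[-0.215 -0.116  1.029 -5.725 -1.962]]
clock 9.92 pos [0.4699 0.1946 0.1934] phi_tool -3.142 phi_pos -3.103 rad 0.0371 tilt [-0.001 -0.001 -1.   ] J [ 0.07  0.15 -0.6   1.79  0.09  1.23 -2.12] w 0.402
rxF, Mz, F(on tool): [[-0.194 -0.024  1.44  -5.181 -4.087]]
clock 10.0 pos [0.4699 0.1957 0.1934] phi_tool -3.172 phi_pos -3.132 rad 0.0371 tilt [-0.001 -0.001 -1.   ] J [ 0.07  0.15 -0.6   1.79  0.09  1.23 -2.16] w 0.399
rxF, Mz, F(on tool): [[-0.21  -0.075  0.975 -5.642 -2.84 ]]
```

```bash
T='python3 -c "from h import *;tq(1)"'
python3 -m crank '[[0.6,[0,0.11,0],[0,0,-0.03]]]' >/dev/null; eval $T
python3 -m crank '[[0.6,[0.01,0.11,0],[0,0,-0.03]]]'>/dev/null; eval $T
python3 -c "
from h import *
p=look('side',['lever_pivot','lever_tip']);look('top',['lever_pivot','lever_tip'])
cv2.imwrite('pics/c3.png',cv2.resize(p['frame'][160:290,260:400],None,fx=4,fy=4,interpolation=2)[:,:,::-1])"
```

```text
clock 10.08 pos [0.4699 0.1967 0.1933] phi_tool -3.202 phi_pos 3.122 rad 0.0371 tilt [-0.001 -0.001 -1.   ] J [ 0.07  0.15 -0.6   1.79  0.09  1.23 -2.19] w 0.404
rxF, Mz, F(on tool): [[-0.199 -0.093  1.302 -5.398 -3.252]]
clock 10.17 pos [0.47   0.1978 0.1933] phi_tool -3.232 phi_pos 3.093 rad 0.0371 tilt [-0.001 -0.002 -1.   ] J [ 0.06  0.15 -0.6   1.79  0.09  1.23 -2.22] w 0.405
rxF, Mz, F(on tool): [[-0.206 -0.096  0.072 -5.559 -3.458]]
side lever_pivot 0.57 [0.5087 0.1961 0.1499] {}
top lever_tip 0.25 [0.6056 0.2389 0.0013] {}
```

View pics/c3.png

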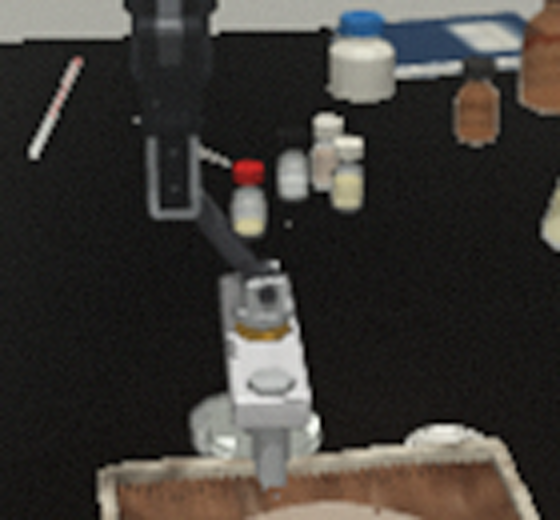

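The lever at (225,225) is still open, leaning toward −x, with the fingers around its upper half. Estimated torque is about 0.30; a little more turn is needed.

```bash
T='python3 -c "from h import *;tq(1)"'
python3 -m crank '[[0.6,[0.01,0.14,0],[0,0,-0.04]],[0.6,[0.02,0.14,-0.01],[0,0,-0.04]]]' >/dev/null; eval $T
python3 -m crank '[[0.6,[0.03,0.12,-0.01],[0,0,-0.03]]]'>/dev/null; eval $T
python3 -m crank '[[0.6,[0.03,0.1,0],[0,0,-0.03]]]'>/dev/null; eval $T
```

```text
clock 10.63 pos [0.4702 0.2009 0.1935] phi_tool -3.313 phi_pos 3.009 rad 0.0371 tilt [-0.001 -0.001 -1.   ] J [ 0.05  0.15 -0.59  1.78  0.09  1.23 -2.31] w 0.403
rxF, Mz, F(on tool): [[-0.26  -0.046  0.894 -7.185 -3.315]]
clock 10.72 pos [0.4704 0.2022 0.1934] phi_tool -3.343 phi_pos 2.975 rad 0.0371 tilt [-0.001 -0.001 -1.   ] J [ 0.05  0.16 -0.59  1.78  0.09  1.23 -2.34] w 0.401
rxF, Mz, F(on tool): [[-0.216 -0.057  0.498 -6.004 -2.856]]
clock 10.8 pos [0.4706 0.2032 0.1934] phi_tool -3.372 phi_pos 2.947 rad 0.0371 tilt [-0.001 -0.001 -1.   ] J [ 0.04  0.16 -0.59  1.78  0.09  1.23 -2.37] w 0.399
rxF, Mz, F(on tool): [[-0.228 -0.027 -0.568 -6.144 -3.002]]
```

```bash
T='python3 -c "from h import *;tq(1)"'
python3 -m crank '[[0.6,[0.04,0.14,-0.01],[0,0,-0.04]]]' >/dev/null; eval $T
python3 -m crank '[[0.6,[0.04,0.14,-0.01],[0,0,-0.04]]]'>/dev/null; eval $T
python3 -c "
from h import *
look('side',['lever_pivot','lever_tip']);look('top',['lever_pivot','lever_tip']);look('side',['lever_pivot','lever_tip']);tq(1)"
```

```text
clock 10.88 pos [0.471  0.2044 0.1933] phi_tool -3.412 phi_pos 2.913 rad 0.037 tilt [-0.001 -0.002 -1.   ] J [ 0.04  0.16 -0.58  1.78  0.09  1.23 -2.41] w 0.401
rxF, Mz, F(on tool): [[-0.276 -0.099 -0.18  -7.625 -2.573]]
clock 10.97 pos [0.4714 0.2058 0.1932] phi_tool -3.453 phi_pos 2.873 rad 0.037 tilt [-0.001 -0.002 -1.   ] J [ 0.03  0.16 -0.58  1.78  0.09  1.23 -2.46] w 0.396
rxF, Mz, F(on tool): [[-0.296 -0.167 -1.301 -7.94  -1.782]]
side lever_pivot 0.87 [0.5053 0.1965 0.1478] {}
side lever_pivot 0.75 [0.5064 0.1992 0.1497] {}
side lever_tip 0.47 [0.4635 0.1997 0.2196] {}
clock 11.42 pos [0.4713 0.2066 0.1933] phi_tool -3.45 phi_pos 2.853 rad 0.0373 tilt [-0.001 -0.    -1.   ] J [ 0.03  0.16 -0.58  1.78  0.09  1.23 -2.45] w 0.403
rxF, Mz, F(on tool): [[-0.15  -0.063 -0.964 -3.921 -3.397]]
```

Torque is now about 0.34, so it is snug. Back off, rise, close the fingers and move inboard of the lever.

```bash
python3 -m crank '[[0.57,[-0.05,-0.25,0],[0,0,0]],[0.57,[0,0,0.5],[0,0,0]],[0.57,[0,0,2],[0,0,0.05]],[0.57,[0,0,3],[0,0,0.05]],[1,[1,-0.2,0],[0,0,0]],[1,[1,-0.2,0],[0,0,0]],[1,[0,0,0],[0,0,0]],[1,[0,0,0],[0,0,0]]]'
python3 -c "
from h import *
tq()
for i in range(3):look('side',['lever_pivot','lever_tip']);p=look('top',['lever_pivot','lever_tip'])
q=viewer.camera('side')
a=cv2.resize(p['frame'][120:270,300:480],None,fx=2.2,fy=2.6);b=cv2.resize(q['frame'][150:290,260:400],None,fx=2.8,fy=390/140)
cv2.imwrite('pics/c4.png',np.hstack([a,b])[:,:,::-1])"
```

```text
clock: 12.08
position: [0.4911, 0.2002, 0.2478]
ee_rot: [-0.549, -0.445, 0.55, -0.444]
ft_force: [-0.6, 0.2, 0.2]
grip_width: 0.006
clock 12.08 pos [0.4911 0.2002 0.2478] phi_tool -3.352 phi_pos 2.885 rad 0.0164 tilt [-0.001  0.    -1.   ] J [ 0.05  0.16 -0.58  1.66  0.09  1.35 -2.32] w 0.006
rxF, Mz, F(on tool): [[ 0.    -0.024 -0.575  0.161  0.198]]
side lever_pivot 0.93 [0.5038 0.1951 0.1484] {}
side lever_pivot 0.31 [0.4671 0.2049 0.2188] {}
side lever_tip 0.84 [0.4624 0.2026 0.2193] {}
top lever_pivot 0.61 [0.5092 0.197  0.1491] {}
top lever_tip 0.47 [0.4595 0.2064 0.2197] {}
side lever_pivot 0.95 [0.5081 0.1957 0.1495] {}
side lever_tip 0.83 [0.4623 0.2018 0.2153] {}
side lever_tip 0.45 [0.507  0.1973 0.1484] {}
top lever_pivot 0.68 [0.5088 0.1968 0.1479] {}
top lever_tip 0.76 [0.4584 0.204  0.2191] {}
side lever_pivot 0.76 [0.5032 0.1954 0.1491] {}
side lever_tip 0.86 [0.4666 0.2005 0.2165] {}
top lever_pivot 0.69 [0.5077 0.1958 0.1531] {}
top lever_tip 0.81 [0.46   0.2076 0.2197] {}
```

View pics/c4.png

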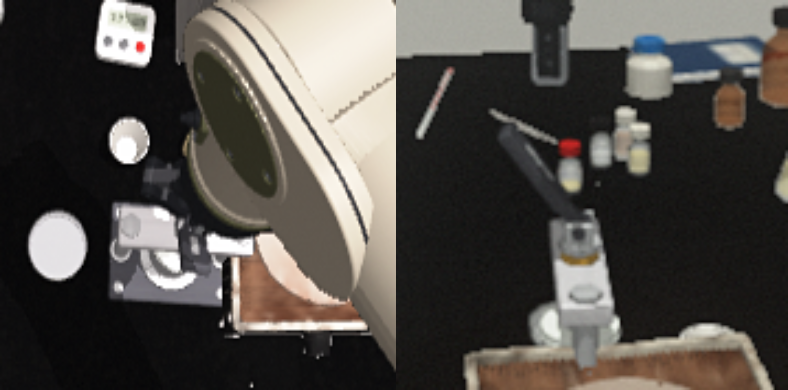

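Lever open at right-panel (540,170), gripper closed above and inboard. Descend, then push along the fold arc.

```bash
python3 -m crank '[[1,[0.2,-0.1,-1.5],[0,0,0]],[1,[0,0,-1.6],[0,0,0]],[1,[0,0,-1.6],[0,0,0]],[1,[0,0,0],[0,0,0]]]'
python3 -m crank '[[1,[-0.35,0.06,0],[0,0,0]],[1,[-0.35,0.06,-0.1],[0,0,0]],[1,[-0.4,0.07,-0.3],[0,0,0]],[1,[-0.4,0.07,-0.3],[0,0,0]],[1,[-0.35,0.06,-0.35],[0,0,0]]]'
python3 -c "
from h import *
tq()
for n in('side','top'): look(n,['lever_pivot','lever_tip'])"
```

```text
clock: 13.37
position: [0.4918, 0.1985, 0.1987]
ee_rot: [-0.548, -0.446, 0.551, -0.445]
ft_force: [-0.4, -0.9, 0.0]
grip_width: -0.001
clock: 13.78
position: [0.4767, 0.2024, 0.1937]
ee_rot: [0.552, 0.444, -0.548, 0.446]
ft_force: [5.5, -2.8, 6.6]
grip_width: -0.0
clock 13.78 pos [0.4767 0.2024 0.1937] phi_tool -3.352 phi_pos 2.934 rad 0.0309 tilt [ 0.006  0.001 -1.   ] J [ 0.05  0.16 -0.59  1.77  0.1   1.23 -2.35] w -0.0
rxF, Mz, F(on tool): [[-0.049  0.021  5.539 -2.791  6.64 ]]
side lever_pivot 0.59 [0.5063 0.1963 0.1494] {}
side lever_pivot 0.52 [0.4485 0.2045 0.2057] {}
side lever_tip 0.74 [0.4501 0.2063 0.2049] {}
top lever_tip 0.5 [0.444  0.2056 0.206 ] {}
top lever_tip 0.39 [ 0.508  0.195 -0.001] {}
```

```bash
python3 -m crank '[[1,[-0.28,0.05,-0.3],[0,0,0]],[1,[-0.28,0.05,-0.35],[0,0,0]],[1,[-0.24,0.04,-0.35],[0,0,0]],[1,[-0.22,0.04,-0.4],[0,0,0]],[1,[-0.2,0.03,-0.4],[0,0,0]]]'
python3 -m crank '[[1,[-0.15,0.02,-0.4],[0,0,0]],[1,[-0.12,0.02,-0.4],[0,0,0]],[1,[-0.1,0.02,-0.4],[0,0,0]]]'
python3 -c "
from h import *
tq()
for n in('side','top'): look(n,['lever_pivot','lever_tip'])"
```

```text
clock: 14.5
position: [0.4634, 0.2045, 0.1747]
ee_rot: [0.55, 0.444, -0.549, 0.446]
ft_force: [2.4, -3.2, 8.9]
grip_width: -0.004
clock: 14.75
position: [0.4596, 0.2051, 0.1627]
ee_rot: [0.55, 0.444, -0.549, 0.446]
ft_force: [1.8, -4.0, 9.7]
grip_width: 0.001
clock 14.75 pos [0.4596 0.2051 0.1627] phi_tool -3.351 phi_pos 2.952 rad 0.0482 tilt [ 0.003 -0.    -1.   ] J [ 0.04  0.16 -0.59  1.84  0.1   1.16 -2.37] w 0.001
rxF, Mz, F(on tool): [[-0.171 -0.053  1.841 -3.961  9.709]]
side lever_pivot 0.7 [0.505  0.1972 0.1523] {}
side lever_tip 0.62 [0.4283 0.2092 0.1631] {}
top lever_tip 0.55 [0.4278 0.2076 0.1599] {}
```

```bash
python3 -m crank '[[1,[-0.05,-0.04,-0.25],[0,0,0]],[1,[0,-0.04,-0.25],[0,0,0]]]'
python3 -m crank '[[1,[0,0,-0.15],[0,0,0]],[1,[0,0,-0.1],[0,0,0]]]'
python3 -c "
from h import *
tq()
for n in('side','top'): look(n,['lever_pivot','lever_tip'])"
```

```text
clock: 15.22
position: [0.4588, 0.205, 0.1575]
ee_rot: [0.55, 0.445, -0.549, 0.445]
ft_force: [-0.4, -0.7, 12.0]
grip_width: -0.004
clock: 15.38
position: [0.4589, 0.2055, 0.1567]
ee_rot: [0.55, 0.445, -0.548, 0.445]
ft_force: [-8.8, -4.9, 35.0]
grip_width: -0.001
clock 15.38 pos [0.4589 0.2055 0.1567] phi_tool -3.351 phi_pos 2.946 rad 0.049 tilt [ 0.003  0.001 -1.   ] J [ 0.04  0.17 -0.59  1.85  0.1   1.15 -2.37] w -0.001
rxF, Mz, F(on tool): [[-3.2000e-01  1.3000e-02 -8.8200e+00 -4.9100e+00  3.5028e+01]]
side lever_pivot 0.84 [0.5108 0.1975 0.1464] {}
side lever_tip 0.62 [0.4286 0.2092 0.1518] {}
top lever_tip 0.44 [0.4245 0.2122 0.1566] {}
```

Sharp rise to 35 N with the tool at the expected height: stop reached. Lift away and check.

```bash
python3 -m crank '[[1,[0,0,0.3],[0,0,0]],[1,[0,0,1],[0,0,0]],[1,[0,0,3],[0,0,0]],[1,[0,0,4],[0,0,0]],[1,[0,0,4],[0,0,0]],[1,[0,-3,3],[0,0,0]],[1,[0,-4,0],[0,0,0]],[1,[0,-4,0],[0,0,0]],[1,[0,-4,0],[0,0,0]],[1,[0,0,0],[0,0,0]],[1,[0,0,0],[0,0,0]]]'
python3 -c "
from h import *
tq()
for i in range(2): q=look('side',['lever_pivot','lever_tip']);p=look('top',['lever_pivot','lever_tip','dish','small_crucible','weight'])
a=cv2.resize(p['frame'][120:270,300:480],None,fx=2.2,fy=2.6);b=cv2.resize(q['frame'][150:290,260:400],None,fx=2.8,fy=390/140)
cv2.imwrite('pics/c5.png',np.hstack([a,b])[:,:,::-1])"
```

```text
clock: 16.6
position: [0.4578, 0.0532, 0.3063]
ee_rot: [-0.55, -0.444, 0.55, -0.444]
ft_force: [0.1, 1.2, -0.4]
grip_width: -0.003
clock 16.6 pos [0.4578 0.0532 0.3063] phi_tool -3.355 phi_pos -1.903 rad 0.151 tilt [-0.001  0.    -1.   ] J [ 0.24 -0.04 -0.43  1.73 -0.02  1.45 -1.98] w -0.003
rxF, Mz, F(on tool): [[ 0.042 -0.018  0.105  1.158 -0.355]]
side lever_pivot 0.88 [0.5101 0.1948 0.1495] {}
top lever_pivot 0.61 [0.5117 0.1951 0.1523] {}
top lever_tip 0.85 [0.4254 0.2105 0.1537] {}
top dish 0.63 [5.189e-01 3.195e-01 5.000e-04] {}
top small_crucible 0.81 [0.6044 0.2371 0.0009] {}
top small_crucible 0.41 [ 0.6155  0.1654 -0.0024] {}
top weight 0.54 [0.6113 0.1648 0.0007] {}
side lever_pivot 0.69 [0.5071 0.1943 0.1481] {}
side lever_tip 0.76 [0.4301 0.2074 0.1526] {}
top lever_pivot 0.86 [0.5097 0.1981 0.1504] {}
top lever_tip 0.66 [0.4265 0.2102 0.1554] {}
top dish 0.79 [0.519  0.3148 0.0009] {}
top weight 0.63 [6.116e-01 1.628e-01 6.000e-04] {}
```

View pics/c5.png

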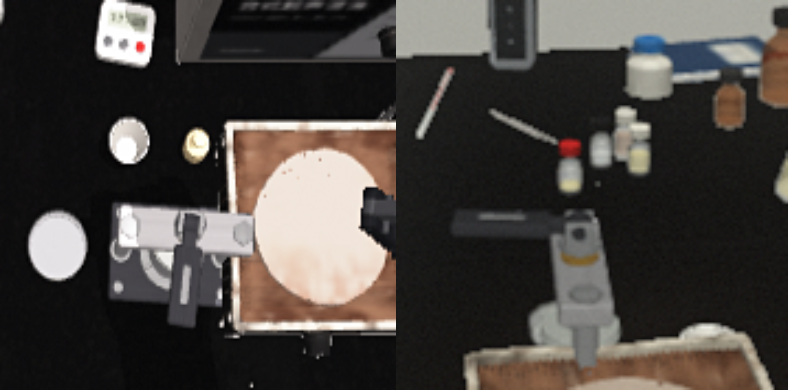

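The lever lies flat (right panel, (450,222)–(575,230)), its azimuth is unchanged, the neighbours stand where they were, and the gripper is clear.

```bash
python3 -c "
from h import *
print(manip.hand_in())"
```

```text
the job is handed in; nothing more can be done
None
```

The vessel is clamped, the lever is folded flat over the bridge, and the job is handed in with the gripper clear. The hand-in gave no verdict. The final pad force, which has to be 70–120 N, could not be measured directly.

- **Screwing down:** I used the open lever as a crank and turned the axle about 3.2 rad clockwise. The pad met the lid about 1 rad before the end. I stopped at a turning torque of about 0.34 N m, in the middle of the snug range. Single readings scattered by about ±0.05 N m, and the last two were 0.375 and 0.46, so I relied on a trend through all of them.
- **Folding:** The lever went down with 9–12 N at the fingertips. At the expected flat height the force jumped to 35 N, which I took as the closed stop.
- **Last checks:**
  - The lever tip was about 3–4 mm above the pivot by the networks (good to about 4 mm), which fits flat.
  - The lever's direction had not changed, so the axle stayed put during the fold.
  - The dish, crucible and weight were within about 4 mm of their first readings, the networks' own accuracy.
- **Time:** about 17 s of the 64 s allowed.

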